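# Unclamp a carving and hold it up level

### The arm

A 6-joint arm with a two-finger parallel gripper is mounted at the origin on the work surface. World frame = base frame: x ahead of the robot, y to its left, z up, the work surface at z = 0. Lengths are in m, angles in degrees, forces in N, time in s.
With the tool pointing down it reaches from about 0.4 to 0.825 m from the base axis. Payload 7 kg.
Tool frame: the origin (TCP) lies at the centre of the arm's flange, where the gripper is bolted on; the fingertips stand 178 mm ahead of it and the grasp point (between the pads) lies 159 mm ahead of it (r.tips_ahead is the z of the fingertips in the tool frame, in m); z points along the fingers, y is the line along which they close (so a half turn about z gives the same grasp; the last joint's range is limited). The gripper opens to 88 mm and grips with 3 to 60 N. Pads are 19 mm wide; open, the fingers measure 130 mm over their backs; the gripper's body (78 mm by 193 mm) begins 47 mm behind the grasp point.
Start: joints at [-53.509, 20.546, 0.682, 0, -70.136, -16.507], TCP at [0.231, -0.634, 0.405] pointing down, gripper open.
Joint ranges: [-176.03, 176.03], [-82.01, 121.73], [-58.28, 71.71], [-173.87, 95.51], [-174.79, -0.11], [-173.66, 173.66]. Speed limits (degrees/s): [136.94, 136.94, 172.46, 180, 180, 180].

### API

Orientations are given as [roll, pitch, yaw] about the fixed x, y, z axes, in that order (R = Rz(yaw) Ry(pitch) Rx(roll)).
In Python, from plant import r gives the robot as it stands. The module is installed in compiled form; this text tells all that it offers.
- The arm moves only by the shell command python3 -m pendant 'ROWS' [FORCE]. ROWS is JSON, a list that holds one entry, the list of rows, each a list of 7 numbers: the shift along the tool's x, y, z in m, then the turn, a rotation vector about the tool's x, y, z in degrees, then the gripper command: -1 is shut, 1 is fully open, values between are in proportion. A call has 1 to 5 rows; each row is the pose to reach, as a shift and turn from the pose commanded when the call began, along the tool's axes at that moment; what a row does not reach only later rows make up. A row lasts 1/10 s, in which the tool goes at most 50 mm and 8.59 degrees, less where a joint would pass 70% of its speed; a pose out of reach is approached as far as the arm can. A call with a gripper value outside its range is refused whole. The fingers move at their own pace and stop on an object; FORCE is the grip in N (left out, the last holds). Time passes only in rows, so rows that repeat a pose let the fingers close. It gives the time, the measured TCP pose, the force, the opening and the grip force at its end, in the units of the state.
- r.get_state(): the state, without advancing time (a new reading comes with each control period).
- r.capture(name): name is "scene" or "top"; returns the picture (384x512x3 uint8, red, green, blue); there is no depth.
- r.camera_params(name): a dict with "fx", "fy", "cx", "cy" (pixels), "R" (3x3) and "t" (3): a world point X has camera coordinates R X + t. Camera axes: x right, y down, z forward; pixel columns grow to the right and rows downward; lengths in m; the calibration is good to about 2 mm. A picture is of the moment at which its call begins. camera_params takes no time and is no camera call.
- r.close_job(): hands the job in; it is judged then, once.
The state is a dict: "time_s": time; "joints": joint angles; "qd": joint speeds; "joint_torque": joint torques, N m; "tcp_pos": TCP position; "eef_rot": TCP orientation; "contact_force": force on the tool from outside, world axes, zero at the start; "moment": the same for the moment, N m; "gripper_width": finger opening in m; "gripper_force": force on a finger pad.
Only numpy, scipy, OpenCV 4.12 (cv2) and the standard library are available. Lean on these libraries where they do the work, as an engineer would, in place of code of your own. Each camera call takes 0.05 s, during which the arm holds its last target. There are 200 camera calls.

### The job

Swing the handles of both toggle clamps right back so that their arms stand clear, then take the round carving by its middle boss, lift it straight up off its two rails and hold it there, still and level, with its underside at least 10 cm above the rails and over the same spot, so that the board can be brushed clean beneath it. Keep the carving level all the way up, leave everything else on the bench where it is, and finish while holding the carving in the air: do not put it down.

Things in the scene. Friction and masses are not known exactly. Their poses are not given: they have to be found in the camera images.
- carving_centre (a point): round sunburst carving in pale wood, about 0.25 to 0.5 kg: a disc 174 mm across and 22 mm thick with rays up to 4 mm high, and in its middle a round raised boss 48 mm across that stands 30 mm above the disc. The point is on its axis, 26 mm above its flat underside and 26 mm below the top of the boss; z is the carving's upward axis. Lying on the rails it is 68 mm above the bench (disc top at 64 mm, boss top at 94 mm)
- jig: plywood board, 280 (its x) x 400 (its y) x 18 mm, screwed down; origin at its middle on the bench top, y towards the left clamp. Two rails, tops 42 mm above the bench, carry the carving's rim, one under each clamp. At each end stands a toggle clamp; its arm, 16 mm wide, reaches inward from a pin 135 mm from the board's middle, 76 mm up, and holds the rim down with a padded spindle 77 mm from the middle
- clamp_left (a joint): handle of the left toggle clamp (board's +y side): 0 = clamped, handle upright; grows as it is swung outward, away from the carving, to its stop at 1.2 rad. The linked holding arm rises by 0.17, 0.42, 0.69, 0.98, 1.30, 1.75 rad at 0.2, 0.4, 0.6, 0.8, 1.0, 1.2: at the stop it is clear of the rim. Stiff: 3.5 to 5 N at the middle of the grip moves it; it stays where it is left
- clamp_left_grip (a point): middle of the left clamp's black grip, which is 20 mm wide (board's x), 14 mm thick (board's y) and 62 mm long; it moves with the handle, 75 mm from the pivot; the grip's end is 106 mm from the pivot
- clamp_left_pivot (a point): pivot of the left clamp's handle, 68 mm above the bench; the hinge axis is parallel to the board's x. Fixed to the board, 165 mm from the board's middle along its +y
- clamp_right (a joint): handle of the right toggle clamp (board's -y side): 0 = clamped, handle upright; grows as it is swung outward, away from the carving, to its stop at 1.2 rad. The linked holding arm rises by 0.17, 0.42, 0.69, 0.98, 1.30, 1.75 rad at 0.2, 0.4, 0.6, 0.8, 1.0, 1.2: at the stop it is clear of the rim. Stiff: 3.5 to 5 N at the middle of the grip moves it; it stays where it is left
- clamp_right_grip (a point): middle of the right clamp's black grip, which is 20 mm wide (board's x), 14 mm thick (board's y) and 62 mm long; it moves with the handle, 75 mm from the pivot; the grip's end is 106 mm from the pivot
- clamp_right_pivot (a point): pivot of the right clamp's handle, 68 mm above the bench; the hinge axis is parallel to the board's x. Fixed to the board, 165 mm from the board's middle along its -y
- gouge_long: bystander, leave alone: carving gouge lying on the board along its edge on the robot's side, about 230 mm long and 27 mm thick; origin on its underside
- gouge_short: bystander, leave alone: shorter gouge lying near the bench's right side, about 200 mm long and 27 mm thick; origin on its underside
- offcut: bystander, leave alone: small wood offcut, 34 x 50 x 22 mm, lying on the board at its far edge; origin on its underside
- brush: bystander, leave alone: bench brush with a wooden back, about 235 mm long, 41 mm high, lying beyond the board; origin on its underside
- mallet: bystander, leave alone: round carver's mallet standing on its head, 105 mm across and 253 mm high, at the far left; origin on its underside
- bottle: bystander, leave alone: closed glue bottle, 62 mm across and 165 mm high, standing at the far right; origin on its underside
- leaf_carving: bystander, leave alone: finished leaf ornament standing on a small foot, about 140 mm high, right of the board; origin on its underside
- oilstone: bystander, leave alone: sharpening stone in a low wooden case, 210 x 75 x 30 mm, left of the board; origin on its underside
Things that resemble listed ones, but are neither listed nor needed, are in the scene too. What is shaped like the part that bears carving_centre but orange or red is not meant.

How it is judged (in metres and radians):
On the way, in this order (a step that is already met when the one before it is completed fails the run):
1. both clamp handles are swung back while the carving still lies on its rails (value of joint each of clamp_left, clamp_right above 1 rad and height (world z) of carving_centre below 0.083 m), for 0.2 s.
2. the carving is lifted clear of the rails and clamps (height (world z) of carving_centre above 0.098 m and contact force between jig and carving below 0.1 N), for 0.2 s.
At the end, for the whole second after the job is handed in: Both clamp handles are beyond 1.0 rad; the carving is held in the fingers with its underside at least 95 mm above the rails, touching nothing of the board or clamps, tilted less than 4 degrees, its axis within 50 mm of the board's middle, moving slower than 20 mm/s and 0.1 rad/s (value of joint each of clamp_left, clamp_right above 1 rad and height (world z) of carving_centre above 0.163 m and angle between carving_centre's own z axis and vertical below 0.07 rad and horizontal distance between carving_centre and jig below 0.05 m and linear speed of carving below 0.02 m/s and angular speed of carving below 0.1 rad/s and contact force between the fingers and carving above 1 N and contact force between jig and carving below 0.1 N); the arm keeps its last pose, push and grip.
It fails at once if the carving is tilted more than 11 degrees (angle between carving_centre's own z axis and vertical above 0.2 rad).
It fails at once if the carving falls off its rails (height (world z) of carving_centre below 0.056 m).
It fails at once if a bystander is pushed more than 20 mm (distance of any of gouge_long, gouge_short, offcut, brush, mallet, bottle, leaf_carving, oilstone from where it was at the start of the episode above 0.02 m).
It also fails if it takes over 61 s, if anything falls off the work surface, if the arm or the gripper's body presses on something with over 40 N, if the wrist force passes 120 N, or if a joint passes its speed limit or range.

## Working session

There is one attempt and no reset: what is moved stays moved. The work goes in short steps, Python scripts to look and compute and a shell command to move; the robot and the scene stay as the last step left them, time stands still between calls to the robot, and variables do not carry over. Pictures are saved under pics/ and viewed, at most 10 in all, crops included, and the job is handed in when it is done.

```bash
mkdir -p pics; python3 - <<'E'
from plant import r
import cv2,numpy as np
for n in("scene","top"):
    im=r.capture(n);cv2.imwrite(f"pics/{n}0.png",im[...,::-1])
    p=r.camera_params(n);print(n,{k:np.round(np.array(v),4).tolist() for k,v in p.items()})
print(r.get_state())
E
```

```text
scene {'fx': 493.7408, 'fy': 493.7408, 'cx': 261.4208, 'cy': 191.8913, 'R': [[0.7819, 0.6234, 0.0084], [0.5042, -0.6243, -0.5967], [-0.3667, 0.4708, -0.8024]], 't': [-0.4091, -0.2069, 1.7535]}
top {'fx': 449.8597, 'fy': 449.8597, 'cx': 253.6747, 'cy': 182.5127, 'R': [[0.0046, -1.0, 0.0004], [-0.9966, -0.0046, -0.0819], [0.0819, 0.0, -0.9966]], 't': [-0.0241, 0.5579, 1.5684]}
{'time_s': 0.1, 'joints': array([-5.35090329e+01,  2.05856856e+01,  6.38682834e-01, -1.56732339e-02,
       -7.01363893e+01, -1.65069985e+01]), 'qd': array([-0.05481198, -0.06796806,  0.1162523 ,  0.12473158,  0.04262094,
        0.02851511]), 'joint_torque': array([-2.03129268e-03, -5.84162092e+01,  2.93755192e+01,  7.01564267e+00,
        1.02289551e-02, -4.58256886e-05]), 'tcp_pos': array([ 0.23061573, -0.63419324,  0.40383867]), 'eef_rot': array([ 1.79915858e+02, -9.56882729e-03, -1.60021361e+02]), 'contact_force': array([ 0.66181239, -0.11465328, -0.21356335]), 'moment': array([ 0.04193764,  0.03589225, -0.01318074]), 'gripper_force': 0.0, 'gripper_width': 0.08770570475894264}
```

View pics/scene0.png

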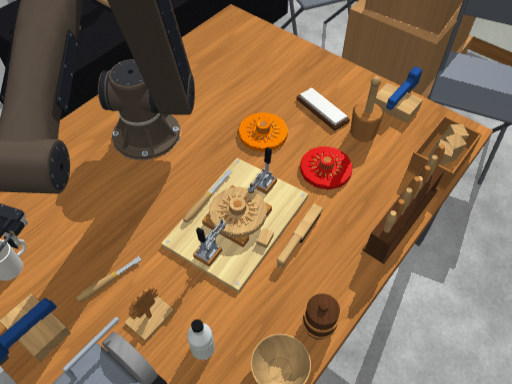

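View pics/top0.png

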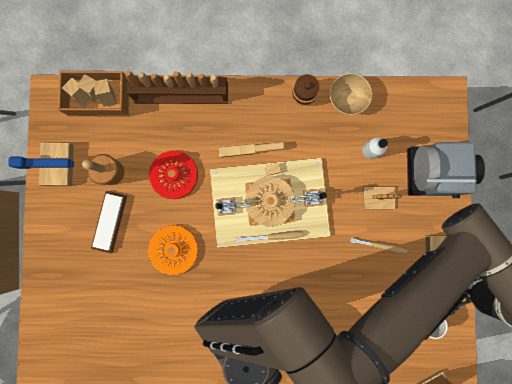

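The top view shows the pale board at about px (210–330, 158–247), the boss near (270,201), the left clamp near (228,207) and the right clamp near (315,198). The orange and red discs are decoys. Next I'll zoom in and measure.

```bash
cat > h.py <<'E'
import numpy as np,cv2
from plant import r
def ray(n,u,v,z):
    p=r.camera_params(n);R=np.array(p["R"]);t=np.array(p["t"])
    c=-R.T@t;d=R.T@np.array([(u-p["cx"])/p["fx"],(v-p["cy"])/p["fy"],1])
    return c+d*(z-c[2])/d[2]
def proj(n,X):
    p=r.camera_params(n);q=np.array(p["R"])@X+np.array(p["t"])
    return p["fx"]*q[0]/q[2]+p["cx"],p["fy"]*q[1]/q[2]+p["cy"]
E
python3 - <<'E'
from h import *
im=cv2.imread("pics/top0.png")
hsv=cv2.cvtColor(im,cv2.COLOR_BGR2HSV)
print(hsv[175,220],hsv[225,225],hsv[120,300],hsv[260,300])
b=hsv[225,225].astype(int)
m=((abs(hsv[...,0].astype(int)-b[0])<6)&(hsv[...,2]>185)&(hsv[...,1]<b[1]+35)).astype(np.uint8)
m[:140]=0;m[260:]=0;m[:,:195]=0;m[:,345:]=0
m=cv2.morphologyEx(m,cv2.MORPH_OPEN,np.ones((3,3)))
c=np.vstack([k for k in cv2.findContours(m,0,2)[0] if cv2.contourArea(k)>40])
box=cv2.boxPoints(cv2.minAreaRect(c));P=np.array([ray("top",u,v,.018) for u,v in box])
print(box,P.round(4),P.mean(0),[np.linalg.norm(P[i]-P[i-1]) for i in range(4)])
e=P[1]-P[0];print(np.degrees(np.arctan2(e[1],e[0])))
print("boss",ray("top",270,201,.094))
a=cv2.resize(im[150:255,200:340],None,fx=5,fy=5,interpolation=2)
s=cv2.imread("pics/scene0.png");s=cv2.resize(s[140:290,160:320],None,fx=4,fy=4,interpolation=2)
cv2.imwrite("pics/a.png",a);cv2.imwrite("pics/s.png",s)
E
```

```text
[ 24  85 243] [ 23  89 238] [ 14 158 184] [ 15 163 185]
[[207.0495  148.49506]
 [319.72278 137.22772]
 [329.58417 235.84158]
 [216.91089 247.10892]] [[ 0.6795  0.1455  0.018 ]
 [ 0.7221 -0.2571  0.018 ]
 [ 0.3716 -0.2891  0.018 ]
 [ 0.3306  0.1063  0.018 ]] [ 0.52596373 -0.07359832  0.018     ] [np.float64(0.3511596687025169), np.float64(0.404841482547167), np.float64(0.3519358634634517), np.float64(0.3976229921211173)]
-83.96148292903257
boss [ 0.48998632 -0.07678643  0.094     ]
```

View pics/a.png

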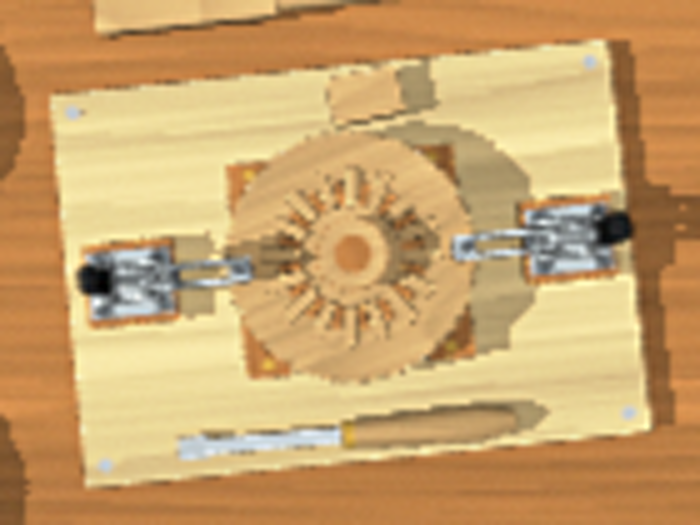

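View pics/s.png

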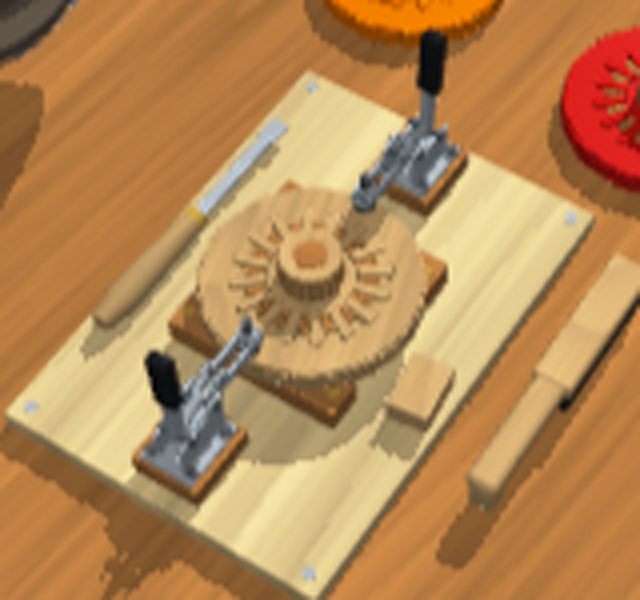

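The crops show the board corners at crop px (52,95), (607,42), (652,430) and (87,487), the boss top at (352,253), and the black grips at (95,280) and (615,228). My mask had picked up the brush, so I'll use these corners instead.

```bash
python3 - <<'E'
from h import *
f=lambda x,y:(x/5+200-.4,y/5+150-.4)
C=[ray("top",*f(*c),.018) for c in((52,95),(607,42),(652,430),(87,487))]
C=np.array(C);print(C.round(4),C.mean(0))
print([np.linalg.norm(C[i]-C[i-1]).round(4) for i in range(4)])
ey=(C[0]+C[3]-C[1]-C[2]);print("y axis deg",np.degrees(np.arctan2(ey[1],ey[0])))
b=ray("top",*f(352,253),.094);print("boss",b)
g=lambda x,y:(x/4+160-.4,y/4+140-.4)
print("boss scene",ray("scene",*g(312,252),.094))
print("gripL top",ray("top",*f(95,280),.168),"gripR",ray("top",*f(615,228),.168))
print("gripL sc",ray("scene",*g(433,40),.168),"gripR",ray("scene",*g(155,360),.168))
u=ey/np.linalg.norm(ey);o=C.mean(0)
for s in(1,-1):
  for d in (.135,.165): print(s,d,o+s*d*u)
print(r.get_state()['tcp_pos'])
E
```

```text
[[ 0.6074  0.1341  0.018 ]
 [ 0.6472 -0.2611  0.018 ]
 [ 0.3725 -0.2906  0.018 ]
 [ 0.3309  0.106   0.018 ]] [ 0.48950983 -0.07790249  0.018     ]
[np.float64(0.2779), np.float64(0.3972), np.float64(0.2763), np.float64(0.3988)]
y axis deg 95.86987725373999
boss [ 0.49268061 -0.07678199  0.094     ]
boss scene [ 0.49165114 -0.07492941  0.094     ]
gripL top [0.47145756 0.09037146 0.168     ] gripR [ 0.50631944 -0.24271492  0.168     ]
gripL sc [0.4716859  0.09341575 0.168     ] gripR [ 0.50293179 -0.24697002  0.168     ]
1 0.135 [0.47570343 0.05638966 0.018     ]
1 0.165 [0.47263535 0.08623236 0.018     ]
-1 0.135 [ 0.50331622 -0.21219465  0.018     ]
-1 0.165 [ 0.5063843  -0.24203735  0.018     ]
[ 0.23061573 -0.63419324  0.40383867]
```

```bash
cat >> h.py <<'E'
from scipy.spatial.transform import Rotation as Ro
O=np.array([.490,-.0765]);U=np.array([-.102,.995])
def to(out,side,tip,yaw=-84.1):
    """tool-frame shift/turn to put finger centre at out*side along board y, tip height"""
    s=r.get_state();A=Ro.from_euler("xyz",s["eef_rot"],degrees=True);B=Ro.from_euler("xyz",[180,0,yaw],degrees=True)
    X=np.r_[O+side*out*U,tip+r.tips_ahead]
    print((A.inv().apply(X-s["tcp_pos"])).round(4).tolist(),(A.inv()*B).as_rotvec(degrees=True).round(2).tolist())
E
python3 -m pendant '[[[-0.402,0.309,0,0,0,-76,-1],[-0.402,0.309,0,0,0,-76,-1],[-0.402,0.309,0,0,0,-76,-1],[-0.402,0.309,0,0,0,-76,-1],[-0.402,0.309,0,0,0,-76,-1]]]' 20
python3 -c "
from h import *
to(.13,-1,.22)"
```

```text
time_s: 0.6
tcp_pos: [0.3654, -0.4216, 0.4044]
eef_rot: [180.0, 0.0, -116.7]
contact_force: [1.1, -0.0, -0.6]
gripper_width: 0.0529
gripper_force: 0.0
[-0.2547, -0.0262, 0.0063] [0.02, 0.01, -32.61]
```

```bash

python3 -m pendant '[[[-0.255,-0.026,0.006,0,0,-32.6,-1],[-0.255,-0.026,0.006,0,0,-32.6,-1],[-0.255,-0.026,0.006,0,0,-32.6,-1],[-0.255,-0.026,0.006,0,0,-32.6,-1],[-0.255,-0.026,0.006,0,0,-32.6,-1]]]'
python3 -c "
from h import *
to(.13,-1,.148)"
```

```text
time_s: 1.1
tcp_pos: [0.5011, -0.2115, 0.3988]
eef_rot: [-180.0, 0.0, -84.2]
contact_force: [2.1, -0.5, -1.0]
gripper_width: 0.0132
gripper_force: 0.0
[-0.0054, -0.0027, 0.0727] [-0.0, 0.01, -0.1]
```

```bash

python3 -m pendant '[[[-0.005,-0.003,0.025,0,0,0,-1],[-0.005,-0.003,0.05,0,0,0,-1],[-0.005,-0.003,0.073,0,0,0,-1],[-0.005,-0.003,0.073,0,0,0,-1]]]'
python3 - <<'E'
from h import *
to(.13,-1,.148)
im=r.capture("scene")[...,::-1];cv2.imwrite("pics/p1.png",cv2.resize(im[140:290,140:340],None,fx=4,fy=4,interpolation=2))
E
```

```text
time_s: 1.5
tcp_pos: [0.5018, -0.2077, 0.3226]
eef_rot: [179.7, 0.1, -84.5]
contact_force: [1.2, -0.4, -0.2]
gripper_width: 0.0004
gripper_force: 0.0
[-0.0017, -0.0016, -0.0035] [0.35, 0.1, -0.35]
```

View pics/p1.png

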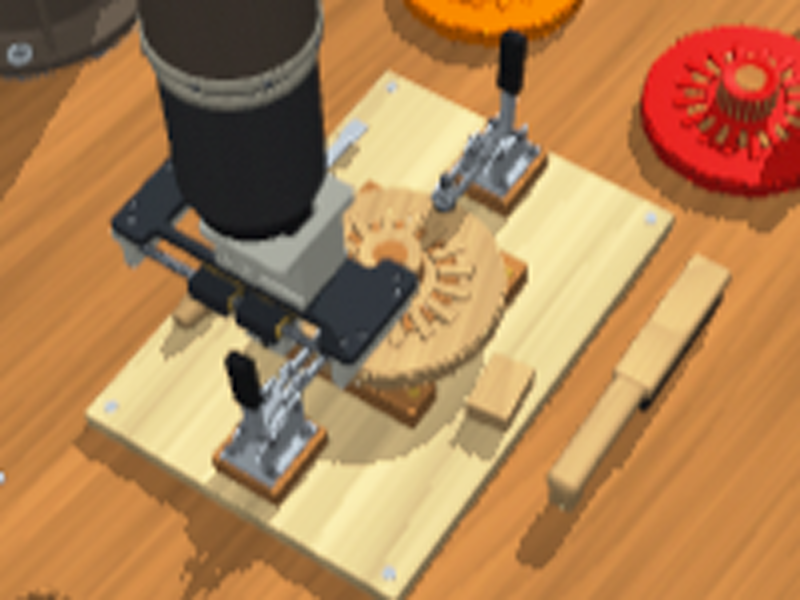

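```bash

python3 -m pendant '[[[0.010,0,0,0,0,0,-1],[0.018,0,0,0,0,0,-1],[0.026,0,0,0,0,0,-1],[0.034,0,0,0,0,0,-1],[0.042,0,0.001,0,0,0,-1]]]'
python3 -m pendant '[[[0.010,0,0.002,0,0,0,-1],[0.020,0,0.007,0,0,0,-1],[0.030,0,0.014,0,0,0,-1],[0.038,0,0.021,0,0,0,-1],[0.038,0,0.021,0,0,0,-1]]]'
python3 -c "
from h import *
to(.222,-1,.109);print(r.get_state()['moment'])"
```

```text
time_s: 2.05
tcp_pos: [0.5074, -0.2507, 0.3253]
eef_rot: [-179.9, 0.0, -84.5]
contact_force: [1.5, 4.2, -0.1]
gripper_width: 0.0004
gripper_force: 1.8
time_s: 2.55
tcp_pos: [0.5104, -0.2891, 0.3024]
eef_rot: [179.9, 0.0, -84.5]
contact_force: [0.0, 0.2, 0.5]
gripper_width: 0.0009
gripper_force: 0.0
[0.0085, -0.0015, 0.0153] [0.11, 0.01, -0.41]
[ 0.06118145  0.1435632  -0.01357824]
```

```bash

python3 -m pendant '[[[0.004,0,0.006,0,0,0,-1],[0.008,0,0.012,0,0,0,-1],[0.010,0,0.017,0,0,0,-1],[0.011,0,0.020,0,0,0,-1],[0.011,0,0.020,0,0,0,-1]]]'
python3 - <<'E'
from h import *
to(.226,-1,.103);s=r.get_state();print(s['contact_force'])
im=r.capture("scene")[...,::-1];cv2.imwrite("pics/p2.png",cv2.resize(im[140:290,140:340],None,fx=4,fy=4,interpolation=2))
E
```

```text
time_s: 3.05
tcp_pos: [0.5118, -0.2988, 0.2832]
eef_rot: [180.0, 0.0, -84.5]
contact_force: [0.2, -0.7, 1.0]
gripper_width: 0.0005
gripper_force: 0.2
[0.0027, -0.001, 0.0021] [0.03, 0.02, -0.35]
[ 0.17452446 -0.73421332  0.98522713]
```

View pics/p2.png

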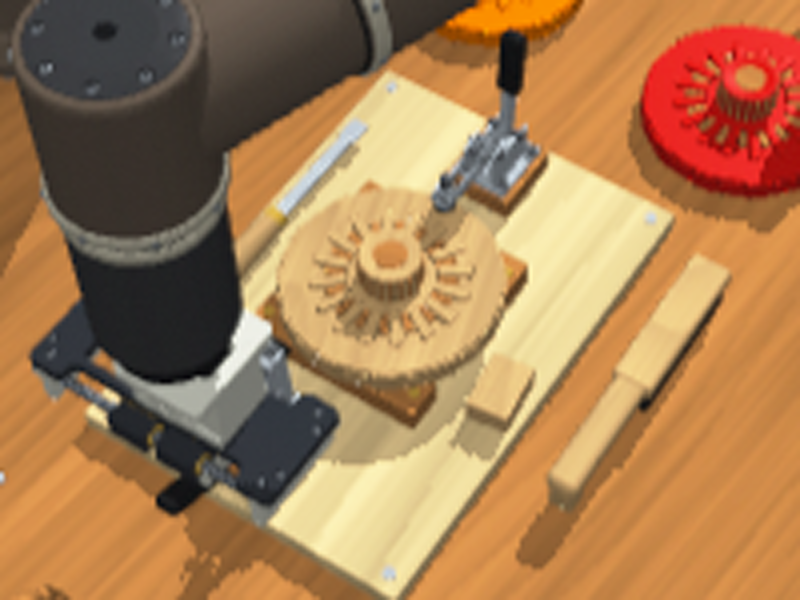

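The right handle lies nearly flat (end at crop px (175,497)) and its arm stands up at (275,360). I'll nudge it a little further, then retreat upward.

```bash

python3 -m pendant '[[[0.002,0,0.003,0,0,0,-1],[0.003,0,0.005,0,0,0,-1],[0.003,0,0.005,0,0,0,-1]]]'
python3 -m pendant '[[[0,0,-0.045,0,0,0,-1],[0,0,-0.09,0,0,0,-1],[0,0,-0.12,0,0,0,-1],[0,0,-0.12,0,0,0,-1]]]'
python3 -c "
from h import *
to(.13,1,.22,-84.1)"
```

```text
time_s: 3.4
tcp_pos: [0.5119, -0.3009, 0.2794]
eef_rot: [180.0, 0.1, -84.4]
contact_force: [-4.1, 8.4, 10.6]
gripper_width: 0.0008
gripper_force: 6.8
time_s: 3.8
tcp_pos: [0.513, -0.3022, 0.4038]
eef_rot: [-179.6, -0.2, -84.4]
contact_force: [0.4, -0.4, -0.4]
gripper_width: 0.0003
gripper_force: 0.0
[-0.3569, 0.0015, 0.0044] [-0.42, -0.21, -0.3]
```

```bash

python3 -m pendant '[[[-0.045,0,0,0,0,0,-1],[-0.09,0,0,0,0,0,-1],[-0.135,0,0,0,0,0,-1],[-0.18,0,0,0,0,0,-1],[-0.225,0,0,0,0,0,-1]]]'
python3 -m pendant '[[[-0.045,0.001,0,0,0,0,-1],[-0.09,0.001,0,0,0,0,-1],[-0.128,0.001,0,0,0,0,-1],[-0.128,0.001,0,0,0,0,-1]]]'
python3 -c "
from h import *
to(.13,1,.145)"
```

```text
time_s: 4.3
tcp_pos: [0.4896, -0.0763, 0.398]
eef_rot: [180.0, 0.0, -84.5]
contact_force: [1.2, 0.1, 1.0]
gripper_width: 0.0004
gripper_force: 0.0
time_s: 4.7
tcp_pos: [0.4764, 0.0528, 0.3982]
eef_rot: [180.0, 0.0, -84.2]
contact_force: [-0.5, -0.4, -0.3]
gripper_width: 0.0002
gripper_force: 0.0
[0.0, -0.0003, 0.0751] [0.01, 0.03, -0.11]
```

```bash

python3 -m pendant '[[[0,0,0.025,0,0,0,-1],[0,0,0.05,0,0,0,-1],[0,0,0.075,0,0,0,-1],[0,0,0.075,0,0,0,-1]]]'
python3 -m pendant '[[[-0.010,0,0,0,0,0,-1],[-0.020,0,0,0,0,0,-1],[-0.028,0,0,0,0,0,-1],[-0.036,0,0,0,0,0,-1],[-0.044,0,0.001,0,0,0,-1]]]'
python3 -m pendant '[[[-0.010,0,0.002,0,0,0,-1],[-0.020,0,0.007,0,0,0,-1],[-0.030,0,0.014,0,0,0,-1],[-0.038,0,0.021,0,0,0,-1],[-0.038,0,0.021,0,0,0,-1]]]'
python3 -c "
from h import *
to(.226,1,.103)"
```

```text
time_s: 5.1
tcp_pos: [0.4755, 0.0486, 0.3203]
eef_rot: [179.6, -0.1, -84.5]
contact_force: [-0.2, -0.8, -0.6]
gripper_width: 0.0002
gripper_force: 0.0
time_s: 5.6
tcp_pos: [0.4728, 0.0939, 0.3234]
eef_rot: [-179.9, -0.0, -84.4]
contact_force: [2.2, -3.7, -0.5]
gripper_width: 0.0007
gripper_force: 1.8
time_s: 6.1
tcp_pos: [0.4688, 0.1324, 0.301]
eef_rot: [180.0, 0.0, -84.4]
contact_force: [-0.8, -0.8, 0.7]
gripper_width: 0.0004
gripper_force: 0.0
[-0.0161, 0.0002, 0.0199] [0.04, 0.02, -0.28]
```

```bash

python3 -m pendant '[[[-0.005,0,0.005,0,0,0,-1],[-0.009,0,0.010,0,0,0,-1],[-0.012,0,0.015,0,0,0,-1],[-0.014,0,0.019,0,0,0,-1],[-0.015,0,0.022,0,0,0,-1]]]'
python3 -m pendant '[[[-0.001,0,0.001,0,0,0,-1],[-0.002,0,0.003,0,0,0,-1],[-0.002,0,0.003,0,0,0,-1]]]'
python3 -c "
from h import *
to(.226,1,.103)"
```

```text
time_s: 6.6
tcp_pos: [0.4677, 0.1464, 0.2796]
eef_rot: [-180.0, 0.0, -84.4]
contact_force: [-1.9, -0.7, 14.4]
gripper_width: 0.0008
gripper_force: 6.9
time_s: 6.9
tcp_pos: [0.4677, 0.1473, 0.2789]
eef_rot: [-180.0, -0.1, -84.4]
contact_force: [-7.4, -7.2, 28.8]
gripper_width: 0.0004
gripper_force: 14.0
[-0.0011, 0.0006, -0.0022] [-0.05, -0.11, -0.28]
```

At the stop. I'll lift, return above the boss with the gripper open, and check from above on the way.

```bash

python3 -m pendant '[[[0,0,-0.045,0,0,0,-1],[0,0,-0.09,0,0,0,-1],[0,0,-0.12,0,0,0,-1],[0,0,-0.12,0,0,0,-1]]]'
python3 - <<'E'
from h import *
im=r.capture("scene")[...,::-1];cv2.imwrite("pics/p3.png",cv2.resize(im[140:290,140:340],None,fx=4,fy=4,interpolation=2))
s=r.get_state();A=Ro.from_euler("xyz",s["eef_rot"],degrees=True)
print(A.inv().apply(np.array([.492,-.076,.398])-s["tcp_pos"]))
E
```

```text
time_s: 7.3
tcp_pos: [0.4683, 0.1485, 0.4011]
eef_rot: [-179.6, 0.2, -84.4]
contact_force: [-0.2, 0.2, -0.4]
gripper_width: 0.0001
gripper_force: 0.0
[ 2.25472706e-01 -2.57466181e-03 -1.58030386e-05]
```

View pics/p3.png

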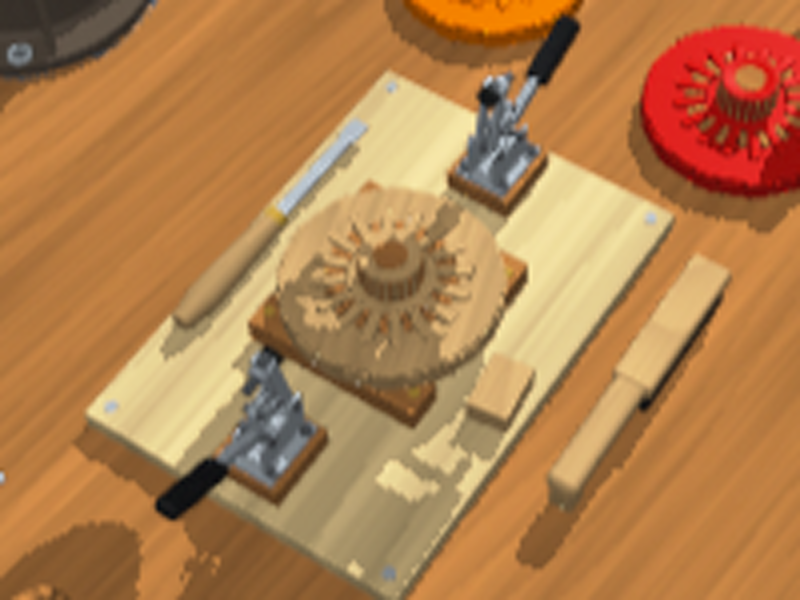

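Both handles lie back (grip ends at crop px (170,505) and (568,25)), the arms stand up, and the carving hasn't moved. Next I'll move over the boss and check the handle angles numerically.

```bash

python3 -m pendant '[[[0.045,-0.001,0,0,0,0,1],[0.09,-0.001,0,0,0,0,1],[0.135,-0.002,0,0,0,0,1],[0.18,-0.002,0,0,0,0,1],[0.225,-0.002,0,0,0,0,1]]]'
python3 -m pendant '[[[0,0,0,0,0,0,1],[0,0,0,0,0,0,1]]]'
python3 - <<'E'
from h import *
for sd in(1,-1):
  for q in(.9,1.,1.1,1.2):
    u,v=proj("scene",np.r_[O+sd*(.165+.106*np.sin(q))*U,.068+.106*np.cos(q)]);print(sd,q,((u-140)*4,(v-140)*4))
s=r.get_state();A=Ro.from_euler("xyz",s["eef_rot"],degrees=True)
print(A.inv().apply(np.array([.492,-.076,.071+.178])-s["tcp_pos"]),s["tcp_pos"],s["eef_rot"])
E
```

```text
time_s: 7.85
tcp_pos: [0.4906, -0.0775, 0.3953]
eef_rot: [179.9, 0.0, -84.4]
contact_force: [1.0, 0.5, 0.4]
gripper_width: 0.0354
gripper_force: 0.0
time_s: 8.05
tcp_pos: [0.4908, -0.0769, 0.3952]
eef_rot: [179.9, 0.0, -84.6]
contact_force: [-0.6, 0.9, -0.1]
gripper_width: 0.051
gripper_force: 0.0
1 0.9 (np.float64(563.8426373261373), np.float64(6.029776449453038))
1 1.0 (np.float64(567.4517521332655), np.float64(8.578706300656677))
1 1.1 (np.float64(570.4047055831252), np.float64(12.275377579892279))
1 1.2 (np.float64(572.6849279508012), np.float64(17.06176483313766))
-1 0.9 (np.float64(173.05846635619844), np.float64(472.2713230257243))
-1 1.0 (np.float64(168.8287034728546), np.float64(485.51976924147266))
-1 1.1 (np.float64(165.56295764628305), np.float64(498.10187589349607))
-1 1.2 (np.float64(163.28995848484863), np.float64(509.8744251155281))
[-0.00079528 -0.00169763  0.146176  ] [ 0.49075645 -0.07693614  0.39517974] [ 1.79854197e+02  8.02350202e-03 -8.46341650e+01]
```

```bash

python3 -m pendant '[[[0,-0.001,0,0,0,0,1],[0,-0.001,0.02,0,0,0,1],[0,-0.001,0.045,0,0,0,1],[0,-0.001,0.075,0,0,0,1],[0,-0.001,0.1,0,0,0,1]]]'
python3 -m pendant '[[[0,0,0.02,0,0,0,1],[0,0,0.035,0,0,0,1],[0,0,0.044,0,0,0,1],[0,0,0.044,0,0,0,1],[0,0,0.044,0,0,0,1]]]'
python3 - <<'E'
from h import *
s=r.get_state();A=Ro.from_euler("xyz",s["eef_rot"],degrees=True)
print(A.inv().apply(np.array([.492,-.076,.071+.178])-s["tcp_pos"]),s["contact_force"])
E
```

```text
time_s: 8.55
tcp_pos: [0.4918, -0.0742, 0.2953]
eef_rot: [180.0, 0.0, -84.3]
contact_force: [0.3, 1.1, -0.9]
gripper_width: 0.0867
gripper_force: 0.0
time_s: 9.05
tcp_pos: [0.4924, -0.075, 0.2532]
eef_rot: [-180.0, -0.0, -84.4]
contact_force: [0.2, -0.3, 0.4]
gripper_width: 0.0875
gripper_force: 0.0
[0.00092826 0.00053045 0.00419007] [ 0.23810841 -0.29047315  0.42915585]
```

```bash

python3 -m pendant '[[[0,0,0.003,0,0,0,0.5],[0,0,0.003,0,0,0,0],[0,0,0.003,0,0,0,-1],[0,0,0.003,0,0,0,-1],[0,0,0.003,0,0,0,-1]]]' 35
python3 -m pendant '[[[0,0,0,0,0,0,-1],[0,0,0,0,0,0,-1],[0,0,0,0,0,0,-1],[0,0,0,0,0,0,-1],[0,0,0,0,0,0,-1]]]' 35
```

```text
time_s: 9.55
tcp_pos: [0.4922, -0.0757, 0.25]
eef_rot: [-180.0, 0.0, -84.5]
contact_force: [0.5, 0.1, 0.4]
gripper_width: 0.0529
gripper_force: 0.0
time_s: 10.05
tcp_pos: [0.4921, -0.0757, 0.2499]
eef_rot: [180.0, -0.0, -84.4]
contact_force: [-1.0, -0.3, 4.2]
gripper_width: 0.0473
gripper_force: 35.0
```

Gripped at 47 mm, which matches the 48 mm boss. Lifting slowly.

```bash

python3 -m pendant '[[[0,0,-0.003,0,0,0,-1],[0,0,-0.008,0,0,0,-1],[0,0,-0.015,0,0,0,-1],[0,0,-0.023,0,0,0,-1],[0,0,-0.03,0,0,0,-1]]]'
python3 -m pendant '[[[0,0,-0.01,0,0,0,-1],[0,0,-0.02,0,0,0,-1],[0,0,-0.03,0,0,0,-1],[0,0,-0.04,0,0,0,-1],[0,0,-0.05,0,0,0,-1]]]'
python3 -m pendant '[[[0,0,-0.01,0,0,0,-1],[0,0,-0.02,0,0,0,-1],[0,0,-0.03,0,0,0,-1],[0,0,-0.037,0,0,0,-1],[0,0,-0.04,0,0,0,-1]]]'
python3 -m pendant '[[[0,0,0,0,0,0,-1],[0,0,0,0,0,0,-1],[0,0,0,0,0,0,-1],[0,0,0,0,0,0,-1],[0,0,0,0,0,0,-1]]]'
python3 - <<'E'
from h import *
im=r.capture("scene")[...,::-1];cv2.imwrite("pics/p4.png",cv2.resize(im[100:290,120:340],None,fx=3,fy=3,interpolation=2))
print(r.get_state()["qd"])
E
```

```text
time_s: 10.55
tcp_pos: [0.4922, -0.0756, 0.2807]
eef_rot: [-180.0, 0.0, -84.4]
contact_force: [-0.5, -0.4, -2.9]
gripper_width: 0.0473
gripper_force: 35.0
time_s: 11.05
tcp_pos: [0.4921, -0.0757, 0.3308]
eef_rot: [-180.0, 0.0, -84.4]
contact_force: [0.4, 0.2, -3.4]
gripper_width: 0.0476
gripper_force: 35.0
time_s: 11.55
tcp_pos: [0.4923, -0.0756, 0.3707]
eef_rot: [-179.9, 0.0, -84.4]
contact_force: [0.6, 0.5, -3.5]
gripper_width: 0.0474
gripper_force: 35.0
time_s: 12.05
tcp_pos: [0.4921, -0.0757, 0.3695]
eef_rot: [180.0, -0.0, -84.4]
contact_force: [-0.8, -0.3, -3.1]
gripper_width: 0.0471
gripper_force: 35.0
[ 0.08312319 -0.00451047  0.0902514   0.03388741 -0.00502519 -0.00717727]
```

View pics/p4.png

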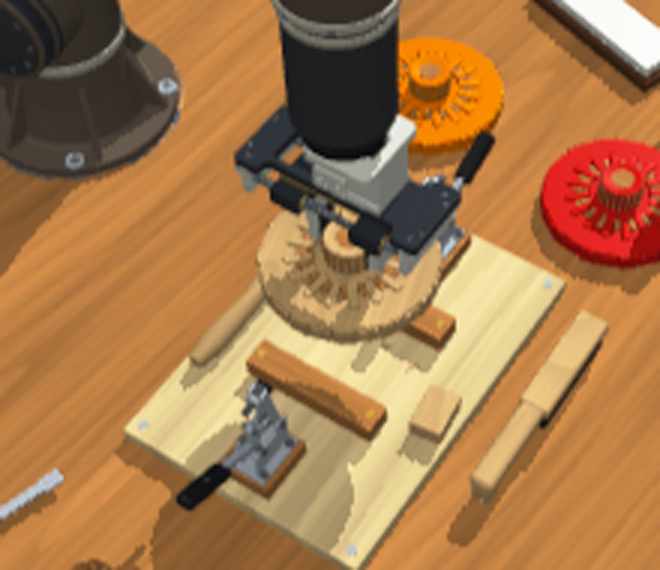

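The picture shows the carving held level about 12 cm above its rails (centre near crop px (345,265)), both clamps open and nothing else moved.

```bash
python3 -c "
from plant import r
print(r.close_job())"
```

```text
the job is handed in; nothing more can be done
None
```

The job is handed in: both clamp handles are swung back to their stops, and the carving is held level and still by its boss, about 12 cm above its rails and over the same spot. The simulator returned no verdict.

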